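# Clear the nail tote and hold the offcut crib's gate ajar

### The job

The wooden nail tote stands in the way of the offcut crib's gate: hang it by the hand slot of its middle board on the hook of the stand and let go of it. Then draw the gate's sagging bolt, lifting it by its upright tab so that its turned-down nose clears the bent lip of the keeper as you pull, and swing the self-closing gate about 30 degrees open. Finish still holding the gate there (by the tab or the gate itself), bolt drawn, tote hanging, and the glue bottle, tin and plane left where they are.

Things in the scene. Friction and masses are not known exactly. Their poses are not given: they have to be found in the camera images.
- tote: Loose plywood nail tote, about 0.35 kg, tray 80 (x) by 130 (y) mm, 60 mm high at the ends. An upright middle board, 14 mm thick (x), 116 mm wide (y), rises to 134 mm; its hand slot is 84 mm wide, from 60 to 108 mm high, under a plain top bar. Origin: centre of the underside, z up; same either way round. Starts in front of the gate.
- tote_bar (a point): Middle of the underside of the tote's top bar, 108 mm above the tote's origin: this rests on the hook when hung.
- hook: Fixed stand with a steel hook. Origin on the bench below the hook's seat. The hook is a level bar 10 mm thick along the stand's x, axis 205 mm high, from the post (face at x = +100 mm, 245 mm high) to x = -22 mm, where it turns up; its tip ends at x = -39 mm, top 224 mm high. The open end points to the stand's -x.
- hook_seat (a point): Top of the hook's level bar at the stand's x = 0, 210 mm above the bench.
- crib: Fixed low wooden offcut crib, 360 mm wide (y), 250 mm deep. Origin on the bench, mid front, in the gate's plane; +x points into the crib. The gate hinges at y = +145 mm; the keeper post is at the -y end. The steel keeper has a bent-up lip 4 mm thick (centre y = -122 mm, top 127 mm high) and a front cheek (x = -36 mm, top 165 mm high) that holds the bolt's nose until drawn.
- gate: Wooden slatted gate with everything on it, 258 mm wide, 18 mm thick, from 27 to 165 mm above the bench. Origin on the bench under the hinge axis; when shut its axes are those of the crib, the leaf lying along its -y. Free stile 40 mm wide, centred at y = -238 mm.
- gate_hinge (a point): Point on the gate's vertical hinge axis, 165 mm above the bench.
- gate_angle (a joint): Gate angle in rad: 0 shut, grows as its free edge swings out of the crib towards the robot (clockwise seen from above), up to 1.4. A spring hinge pushes it shut, 0.4 N m at 0 to 1.1 N m at 0.52 rad, so it must be held.
- bolt_draw (a joint): How far the bolt is drawn, m: about 0 shot (0 to 4 mm at the start), 0.052 fully drawn, sliding along the gate's +y towards the hinge; 1.5 N friction. The nose clears lip and cheek from about 0.029.
- bolt_lift (a joint): How far the loose bolt with its straps is lifted on the gate, m: 0 sagging, at most 0.028; it drops back by its weight (about 5.4 N). It needs 0.017 or more for the nose to pass over the lip; below that the nose jams on the lip at 10 mm of draw.
- bolt_tab_top (a point): Top centre of the bolt's upright steel grip tab, 12 mm thick along the gate's y, 24 mm deep along its x, free all round above the gate. Its top is 220 mm above the bench when sagging, 55 mm above the gate's top edge; 24 mm in front of the hinge plane and 205 mm from the hinge axis when shot.
- bolt_nose (a point): Middle of the underside of the bolt's turned-down nose (12 by 14 mm, reaching 24 mm below the rod's axis), 111 mm above the bench when sagging.
- glue_bottle: White glue bottle, 56 mm across, 150 mm tall, standing loose; origin under its centre. Leave alone.
- wax_tin: Low round steel tin, 68 mm across, 50 mm tall, loose; origin under its centre. Leave alone.
- block_plane: Wooden bench plane, 150 by 45 mm and 65 mm high, loose; origin under its centre. Leave alone.
Mind the look-alikes: they are no part of the job. What is meant by the tote is not yellow, and is the larger of those in its own colour.

How it is judged (in metres and radians):
On the way, in this order (a step that is already met when the one before it is completed fails the run):
1. the tote hangs by its slot on the hook, released, the gate still bolted (x of tote_bar in the frame of hook between -0.035 and 0.085 m and y of tote_bar in the frame of hook between -0.042 and 0.042 m and z of tote_bar in the frame of hook_seat between -0.02 and 0.03 m and angle between tote's own z axis and vertical below 0.75 rad and contact force between tote and hook above 1 N and contact force between tote and the fingers below 0.1 N and value of joint gate_angle below 0.06 rad and value of joint bolt_draw below 0.012 m), for 0.2 s.
2. the bolt is drawn clear of the keeper (value of joint bolt_draw above 0.03 m), for 0.1 s.
At the end, for the whole second after the job is handed in: The tote hangs at rest by its slot on the hook, tilted under 0.75 rad, bar 20 mm below to 30 mm above the seat's height, not touched by the fingers; the bolt is drawn at least 28 mm; the gate stands still 0.35 to 0.70 rad open, the fingers bearing on it or its bolt with over 1 N (x of tote_bar in the frame of hook between -0.035 and 0.085 m and y of tote_bar in the frame of hook between -0.042 and 0.042 m and z of tote_bar in the frame of hook_seat between -0.02 and 0.03 m and angle between tote's own z axis and vertical below 0.75 rad and contact force between tote and hook above 1 N and contact force between tote and the fingers below 0.1 N and linear speed of tote below 0.05 m/s and value of joint gate_angle between 0.35 and 0.7 rad and velocity of joint gate_angle between -0.08 and 0.08 rad/s and value of joint bolt_draw above 0.028 m and contact force between the fingers and gate above 1 N); the arm keeps its last pose, push and grip.
It fails at once if the glue bottle is moved more than 30 mm (distance of glue_bottle from where it was at the start of the episode above 0.03 m).
It fails at once if the wax tin is moved more than 30 mm (distance of wax_tin from where it was at the start of the episode above 0.03 m).
It fails at once if the block plane is moved more than 30 mm (distance of block_plane from where it was at the start of the episode above 0.03 m).
It also fails if it takes over 48 s, if anything falls off the work surface, if the arm or the gripper's body presses on something with over 40 N, if the wrist force passes 120 N, or if a joint passes its speed limit or range.

### The arm

A 6-joint arm with a two-finger parallel gripper is mounted at the origin on the work surface. World frame = base frame: x ahead of the robot, y to its left, z up, the work surface at z = 0. Lengths are in mm, angles in rad, forces in N, time in s.
With the tool pointing down it reaches from about 250 to 725 mm from the base axis. Payload 9.7 kg.
Tool frame: the origin (TCP) lies midway between the tips of the shut fingers; the grasp point (between the pads) lies 19 mm behind it; z points along the fingers, y is the line along which they close (so a half turn about z gives the same grasp; the last joint's range is limited). The gripper opens to 85 mm and grips with 20 to 120 N. Pads are 22 mm wide; open, the fingers measure 114 mm over their backs; the gripper's body (76 mm by 85 mm) begins 54 mm behind the grasp point. The pads swing forward as they close: fully open they stand 13 mm farther back than shut.
Start: joints at [1.103, 0.087, 0.176, 1.66, 0, 1.571], TCP at [248.005, 490.908, 206.484] pointing down, gripper open.
Joint ranges: [-3.13, 3.13], [-0.85, 1.81], [-1.15, 1.24], [-2.2, 2.28], [-1.44, 1.52], [-3.14, 3.14]. Speed limits (rad/s): [2.22, 2.22, 2.57, 3.14, 3.14, 3.14].

### API

Orientations are given as a unit quaternion [x, y, z, w].
In Python, from cell import bot gives the robot as it stands.
- The arm moves only by the shell command python3 -m creep 'ROWS' [FORCE]. ROWS is JSON, a list that holds one entry, the list of rows, each a list of 7 numbers: the opening, from 0 (shut) to 1 (fully open), then the shift along the tool's x, y, z in cm, then the turn, a rotation vector about the tool's x, y, z in rad. A call has 1 to 20 rows; each row shifts and turns the commanded pose from where the row before left it, along the tool's axes as they then stand; what a row does not reach is not made up. A row lasts 1/8 s, in which the tool goes at most 62.5 mm and 10.7 degrees, less where a joint would pass 70% of its speed; a pose out of reach is approached as far as the arm can. A call with a gripper value outside its range is refused whole. The fingers move at their own pace and stop on an object; FORCE is the grip in N (left out, the last holds). Time passes only in rows, so rows that do not move let the fingers close. It gives the time, the measured TCP pose, the force, the opening and the grip force at its end, in the units of the state.
- bot.state(): the state, without advancing time (a new reading comes with each control period).
- bot.get_image(name): name is "side" or "top" or "wrist"; returns the picture (384x512x3 uint8, red, green, blue); there is no depth.
- bot.camera_model(name): a dict with "vertical_fov" (degrees; the focal length in pixels is half the picture's height over the tangent of half this angle, whatever the lens; pixels are square), "cx", "cy" (the principal point, pixels), "distortion" ([k1, k2, p1, p2, k3] as OpenCV has them; the pictures are not rectified), "xyz" and "attitude" of the camera in the world; the wrist camera has in their place "mount" (4x4, takes a point from camera to tool coordinates, whose origin is the TCP and whose axes are the flange's). Camera axes: x right, y down, z forward; pixel columns grow to the right and rows downward; lengths in mm; the calibration is good to about 2 mm. A picture is of the moment at which its call begins: read the wrist's pose just before it. camera_model takes no time and is no camera call.
- bot.sign_off(): hands the job in; it is judged then, once.
The state is a dict: "time_s": time; "q": joint angles; "qvel": joint speeds; "joint_torque": joint torques, N m; "ee_pos": TCP position; "ee_rot": TCP orientation; "contact_force": force on the tool from outside, world axes, zero at the start; "ft_torque": the same for the moment, N m; "gripper_width": opening from 0.0 (shut) to 1.0 (fully open); "finger_force": force on a finger pad.
Only numpy, scipy, OpenCV 4.12 (cv2) and the standard library are available. Lean on these libraries where they do the work, as an engineer would, in place of code of your own. Each camera call takes 0.05 s, during which the arm holds its last target. There are 200 camera calls.

## Working session

There is one attempt and no reset: what is moved stays moved. The work goes in short steps, Python scripts to look and compute and a shell command to move; the robot and the scene stay as the last step left them, time stands still between calls to the robot, and variables do not carry over. Pictures are saved under pics/ and viewed, at most 12 in all, crops included, and the job is handed in when it is done.

```bash
ls; mkdir -p pics
python3 - <<'E'
from cell import bot
import cv2,numpy as np
for n in ("side","top"):
    m=bot.camera_model(n);print(n,m)
    cv2.imwrite(f"pics/{n}0.png",bot.get_image(n)[:,:,::-1])
print(bot.camera_model("wrist"))
s=bot.state();print(s)
a=cv2.imread("pics/side0.png");b=cv2.imread("pics/top0.png")
cv2.imwrite("pics/side_s.png",cv2.resize(a,(800,600)))
cv2.imwrite("pics/top_s.png",cv2.resize(b,(800,600)))
E
```

```text
pics
side {'vertical_fov': 50.96725568034141, 'cx': 259.6119964167639, 'cy': 192.87732781476157, 'distortion': array([-0.07121113,  0.        ,  0.        ,  0.        ,  0.        ]), 'xyz': array([ 329.96113194, -858.87530678, 1090.63288827]), 'attitude': array([ 0.93284246, -0.05872628,  0.02280651, -0.35473374])}
top {'vertical_fov': 44.659675465849496, 'cx': 256.927689560742, 'cy': 186.39962543235347, 'distortion': array([-0.16640818,  0.        ,  0.        ,  0.        ,  0.        ]), 'xyz': array([ 305.72172159,  -28.00992162, 1641.69397735]), 'attitude': array([ 0.70725553, -0.70579872,  0.02307891, -0.03324376])}
{'vertical_fov': 61.66206086876844, 'cx': 255.4336418383299, 'cy': 195.20761434133829, 'distortion': array([-0.05065384,  0.        ,  0.        ,  0.        ,  0.        ]), 'mount': array([[ 7.47118111e-04, -9.60220271e-01, -2.79242677e-01,
         7.08498043e+01],
       [ 9.99999535e-01,  8.87719479e-04, -3.77050084e-04,
         4.87050732e-01],
       [ 6.09940298e-04, -2.79242265e-01,  9.60220488e-01,
        -1.67407864e+02],
       [ 0.00000000e+00,  0.00000000e+00,  0.00000000e+00,
         1.00000000e+00]])}
{'time_s': 0.1, 'q': array([1.10300924e+00, 8.73922522e-02, 1.75222154e-01, 1.65979491e+00,
       4.37102519e-05, 1.57081240e+00]), 'qvel': array([-0.00019254, -0.00040383,  0.0013716 ,  0.00063156, -0.00075275,
       -0.001562  ]), 'joint_torque': array([-4.06958998e-04, -5.21558475e+01,  4.65654123e+01,  1.60465355e-02,
       -5.50459765e-05,  1.41775754e-06]), 'ee_pos': array([247.88580401, 490.71314781, 205.86553624]), 'ee_rot': array([ 2.31774589e-01,  9.72769345e-01, -5.63365933e-04, -1.56686297e-04]), 'contact_force': array([ 0.33758396,  0.12079313, -0.63343771]), 'ft_torque': array([-0.01902893,  0.03291677,  0.0046691 ]), 'finger_force': 0.0, 'gripper_width': 0.9972437366262494}
```

View pics/side_s.png

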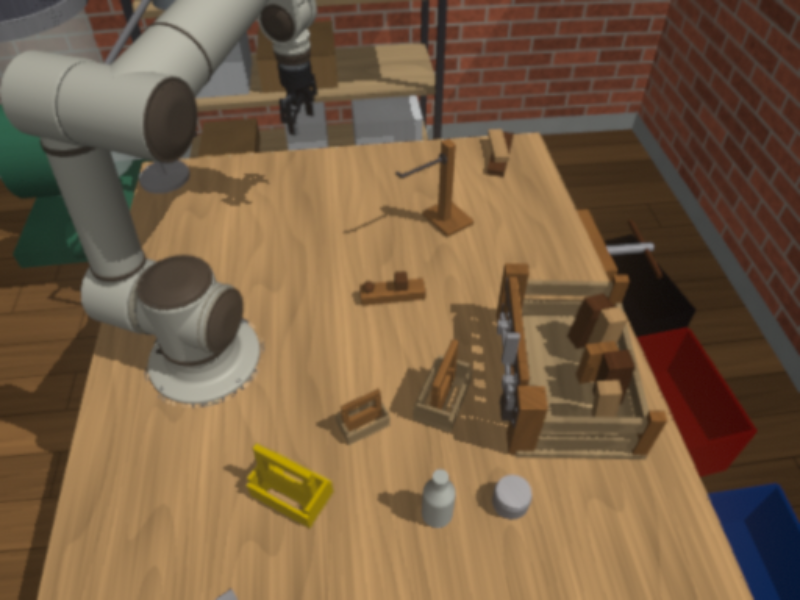

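View pics/top_s.png

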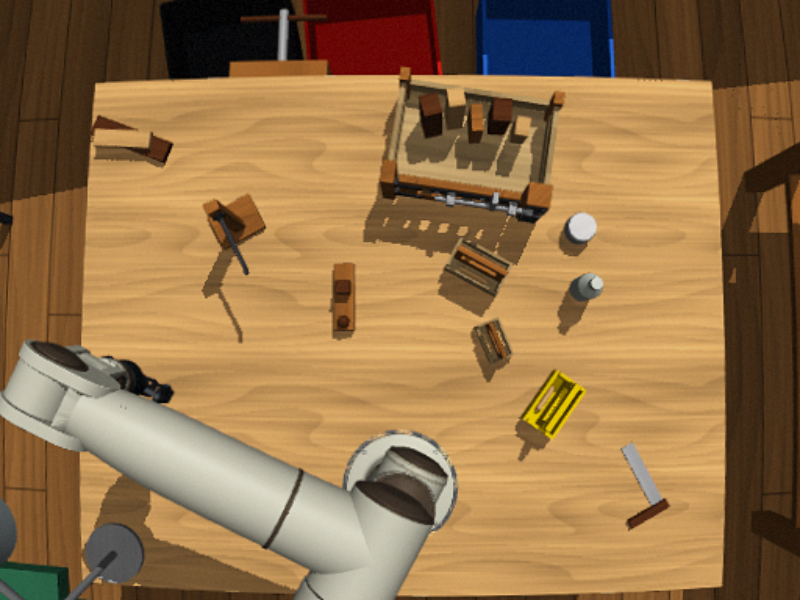

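Side view (800x600 scale): tote at (447,385), gate with bolt at (512,360), hook bar from (400,175) to (447,157). Top view: tote at (478,265), gate from (390,185) to (540,205), tab near (495,200), hook bar from (225,215) to (246,272), plane at (344,298), bottle at (587,287), tin at (580,228).

```bash
cat > h.py <<'E'
import numpy as np,cv2
from scipy.spatial.transform import Rotation as R
from cell import bot
def cam(n,st=None):
    m=bot.camera_model(n);f=192/np.tan(np.radians(m["vertical_fov"]/2))
    K=np.array([[f,0,m["cx"]],[0,f,m["cy"]],[0,0,1]])
    if n=="wrist":
        T=np.eye(4);T[:3,:3]=R.from_quat(st["ee_rot"]).as_matrix();T[:3,3]=st["ee_pos"];T=T@m["mount"]
        return K,m["distortion"],T[:3,:3],T[:3,3]
    return K,m["distortion"],R.from_quat(m["attitude"]).as_matrix(),m["xyz"]
def ray(c,p):
    u=cv2.undistortPoints(np.array([[p]],float),c[0],c[1])[0,0]
    d=c[2]@np.array([u[0],u[1],1]);return c[3],d/np.linalg.norm(d)
def onz(c,p,z):
    o,d=ray(c,p);return o+d*(z-o[2])/d[2]
def tri(c1,p1,c2,p2):
    o,d=ray(c1,p1);q,e=ray(c2,p2)
    s=np.linalg.lstsq(np.c_[d,-e],q-o,rcond=None)[0]
    a=o+d*s[0];b=q+e*s[1];return (a+b)/2,np.linalg.norm(a-b)
def proj(c,P):
    rv=cv2.Rodrigues(c[2].T)[0];return cv2.projectPoints(np.array([P],float),rv,-c[2].T@c[3],c[0],c[1])[0][0,0]
def tile(im,x,y,w,h,W,H):
    return cv2.resize(im[y:y+h,x:x+w],(W,H),interpolation=cv2.INTER_CUBIC)
E
python3 - <<'E'
from h import *
a=cv2.imread("pics/side0.png");b=cv2.imread("pics/top0.png")
# 800x600, scale 4: tiles 100x75 ; 
M=np.vstack([np.hstack([tile(b,240,112,100,75,400,300),tile(b,125,120,50,37,400,300)]),
 np.hstack([tile(a,260,190,100,75,400,300),tile(a,245,85,60,45,400,300)])])
cv2.imwrite("pics/mos.png",M)
E
```

```text
(no output)
```

View pics/mos.png

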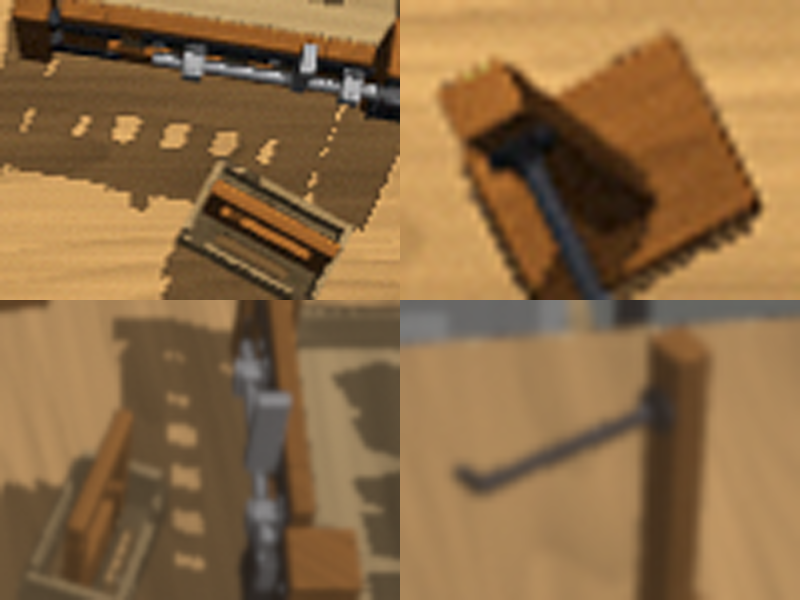

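Mosaic: top-left shows tab (309,47) and tote bar (214,186)–(337,250). Top-right shows the hook root at (535,150). Bottom-left shows the tab top at (272,397) and the tote bar from (122,412) to (76,530). Bottom-right shows the hook root (650,408), bend (485,485) and tip (463,470).

Run:
```python
from h import *
np.set_printoptions(precision=1,suppress=True)
T=cam("top");S=cam("side")
P={"tab":((317.3,123.8),(328,214.2)),"bar_a":((293.5,158.5),(290.5,218.3)),"bar_b":((324.3,174.5),(279,247)),
"hookroot":((141.9,138.8),(282.5,101.2)),"hooktip":((157.2,174),(254.5,110.8))}
for k,(p,q) in P.items(): print(k,*tri(T,p,S,q))
print("bar onz134",onz(T,(293.5,158.5),134),onz(T,(324.3,174.5),134))
print("hook onz",onz(T,(141.9,138.8),205),onz(T,(157.2,174),220))
print("tab",onz(T,(317.3,123.8),220))
# gate posts tops (800 px coords/1.5625)
for n,p,z in [("hingepost",(388,180),190),("keeppost",(540,190),190),("bottle",(590,284),150),("tin",(580,226),50),("planeA",(344,268),65),("planeB",(344,328),65)]:
  print(n,onz(T,np.array(p)/1.5625,z))
```

```text
tab [ 609.8 -193.3  220.7] 7.82325337007613
bar_a [ 517.9 -125.2  129.9] 0.08413698424838272
bar_b [ 466.1 -225.1  132.3] 1.431023343155947
hookroot [569.6 355.1 210.7] 0.06333731171997192
hooktip [458.5 301.8 216.8] 1.9587816311430577
bar onz134 [ 517.3 -124.9  134. ] [ 465.2 -224.9  134. ]
hook onz [570.7 356.6 205. ] [457.2 301.  220. ]
tab [ 614.  -193.9  220. ]
hingepost [647.8  20.9 190. ]
keeppost [ 628.2 -287.7  190. ]
bottle [ 440.4 -396.   150. ]
tin [ 578.7 -401.    50. ]
planeA [482.2 120.   65. ]
planeB [351.7 118.9  65. ]
```

```bash
python3 -m creep '[[[1,0,0,-0.95,0,0,0.175],[1,0,0,-0.95,0,0,0.175],[1,0,0,-0.95,0,0,0.175],[1,0,0,-0.95,0,0,0.175],[1,0,0,-0.95,0,0,0.175],[1,0,0,-0.95,0,0,0.175],[1,0,0,-0.95,0,0,0.175],[1,0,0,-0.95,0,0,0.175],[1,0,0,-0.95,0,0,0.175],[1,-3.45,3.71,0,0,0,0],[1,-3.45,3.71,0,0,0,0],[1,-3.45,3.71,0,0,0,0],[1,-3.45,3.71,0,0,0,0],[1,-3.45,3.71,0,0,0,0],[1,-3.45,3.71,0,0,0,0],[1,-3.45,3.71,0,0,0,0]]]' 60
python3 -m creep '[[[1,-3.45,3.71,0,0,0,0],[1,-3.45,3.71,0,0,0,0],[1,-3.45,3.71,0,0,0,0],[1,-3.45,3.71,0,0,0,0],[1,-3.45,3.71,0,0,0,0],[1,-3.45,3.71,0,0,0,0],[1,-3.45,3.71,0,0,0,0],[1,0,0,0,0,0,0],[1,0,0,0,0,0,0]]]'
python3 - <<'E'
from h import *
import pickle
s=bot.state();im=bot.get_image("wrist")[:,:,::-1]
print(s["q"],s["ee_pos"]);cv2.imwrite("pics/w1.png",im);pickle.dump(s,open("w1.pkl","wb"))
cv2.imwrite("pics/w1s.png",cv2.resize(im,(800,600)))
E
```

```text
time_s: 2.1
ee_pos: [371.6, 155.8, 291.5]
ee_rot: [0.852, 0.523, -0.0, -0.0]
contact_force: [0.7, 0.5, 0.2]
gripper_width: 1.003
finger_force: 0.0
time_s: 3.22
ee_pos: [493.4, -175.4, 291.1]
ee_rot: [0.852, 0.523, -0.001, -0.001]
contact_force: [0.4, 0.5, 0.5]
gripper_width: 0.996
finger_force: 0.0
[-3.41735820e-01  7.59295341e-02  3.31911023e-01  1.82887386e+00
  3.40168826e-04  1.69948799e+00] [ 493.42399272 -175.3946716   291.0718736 ]
```

View pics/w1s.png

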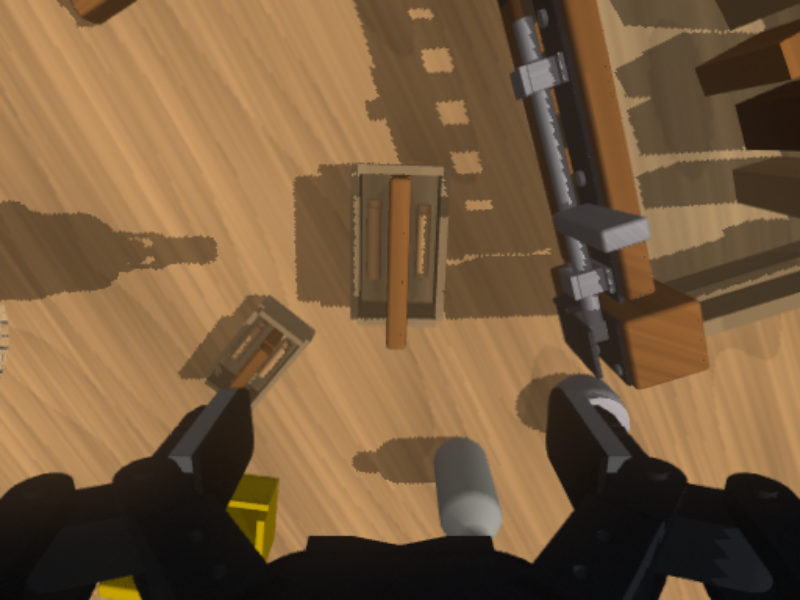

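The wrist view shows the tote centred. Its bar top runs from (400.5,177) to (397.5,348) in the 800-wide picture, the gate's top edges are at the right, and the tab is near (610,228).

Run:
```python
from h import *
import pickle
np.set_printoptions(precision=1,suppress=True)
s=pickle.load(open("w1.pkl","rb"));W=cam("wrist",s);T=cam("top")
k=1/1.5625
A=onz(W,(400.5*k,177*k),134);B=onz(W,(397.5*k,348*k),134);print(A,B,np.linalg.norm(A-B),np.degrees(np.arctan2(*(A-B)[[1,0]])),(A+B)/2)
print(tri(W,(400.5*k,177*k),T,(293.5,158.5)),tri(W,(397.5*k,348*k),T,(324.3,174.5)))
Rm=R.from_quat(s["ee_rot"]).as_matrix();m=(A+B)/2;d=m-s["ee_pos"];print("tool shift",Rm.T@d,"tool y ang",np.degrees(np.arctan2(Rm[1,1],Rm[0,1])))
for p,q,z in [((601,0),(652,265),165),((560,30),(605,200),165)]:
  A=onz(W,np.array(p)*k,z);B=onz(W,np.array(q)*k,z);print("edge",A,B,np.degrees(np.arctan2(*(A-B)[[1,0]])))
print("tabtop tri",tri(W,(622*k,229*k),T,(317.3,123.8)), onz(W,(622*k,229*k),220))
```

```text
[ 521.4 -121.7  134. ] [ 467.7 -223.   134. ] 114.66437589815794 62.097673816141835 [ 494.5 -172.4  134. ]
(array([ 520.6, -124.3,  113.3]), np.float64(3.987623445528555)) (array([ 466.1, -226. ,  125.2]), np.float64(0.034353872454859324))
tool shift [  3.2  -0.  157.1] tool y ang -26.953525655777018
edge [658.2 -86.3 165. ] [ 633.9 -234.3  165. ] 80.6852621673714
edge [632.7 -90.4 165. ] [ 621.8 -185.3  165. ] 83.44527205572982
tabtop tri (array([ 620.4, -199. ,  183.2]), np.float64(3.5247915281568676)) [ 606.5 -188.1  220. ]
```

```bash
python3 -m creep '[[[1,0.3,0,3.5,0,0,0.015],[1,0,0,3.5,0,0,0],[1,0,0,3.5,0,0,0],[1,0,0,3.5,0,0,0],[1,0,0,2.5,0,0,0],[1,0,0,1.4,0,0,0],[0,0,0,0,0,0,0],[0,0,0,0,0,0,0],[0,0,0,0,0,0,0],[0,0,0,0,0,0,0],[0,0,0,0,0,0,0],[0,0,0,0,0,0,0]]]' 70
python3 -m creep '[[[0,0,0,-1,0,0,0],[0,0,0,-2,0,0,0],[0,0,0,-3,0,0,0],[0,0,0,0,0,0,0],[0,0,0,0,0,0,0]]]'
```

```text
time_s: 4.78
ee_pos: [494.9, -172.8, 112.5]
ee_rot: [0.856, 0.517, -0.0, -0.0]
contact_force: [-0.6, 0.8, -0.8]
gripper_width: 0.005
finger_force: 0.0
time_s: 5.4
ee_pos: [494.9, -172.8, 172.3]
ee_rot: [0.856, 0.517, -0.0, -0.0]
contact_force: [0.6, 0.3, -0.3]
gripper_width: 0.003
finger_force: 0.0
```

```bash
python3 -m creep '[[[1,0,0,-4,0,0,0],[1,0,0,-2,0,0,0],[1,0,0,0,0,0,0],[1,0,0,0,0,0,0]]]'
python3 - <<'E'
from h import *
import pickle
s=bot.state();im=bot.get_image("wrist")[:,:,::-1]
print(s["ee_pos"]);cv2.imwrite("pics/w2.png",im);pickle.dump(s,open("w2.pkl","wb"))
cv2.imwrite("pics/w2s.png",cv2.resize(im,(800,600)))
E
```

```text
time_s: 5.9
ee_pos: [494.6, -172.7, 230.8]
ee_rot: [0.856, 0.517, -0.001, -0.001]
contact_force: [-0.3, -0.3, 0.1]
gripper_width: 0.847
finger_force: 0.0
[ 494.64661995 -172.70975176  230.83742503]
```

View pics/w2s.png

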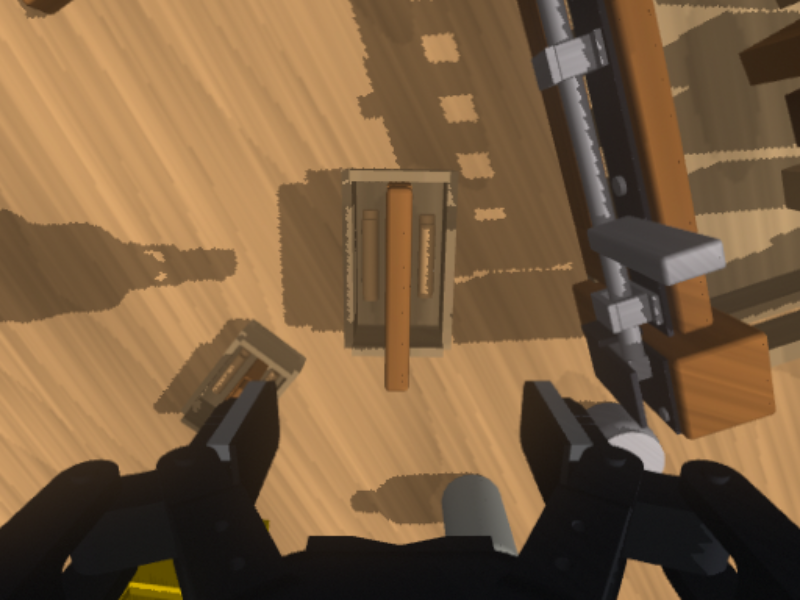

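Bar ends are now at (399,187) and (397,390), and the fingers are undamaged and open above it. The tote has not moved, so I triangulate its height from the two wrist views.

Run:
```python
from h import *
import pickle
np.set_printoptions(precision=1,suppress=True)
k=1/1.5625
s1=pickle.load(open("w1.pkl","rb"));W1=cam("wrist",s1);s2=pickle.load(open("w2.pkl","rb"));W2=cam("wrist",s2);T=cam("top")
print(bot.state()["gripper_width"],"TCP px",proj(W2,s2["ee_pos"])/k)
for a,b in [((400.5,177),(399,187)),((397.5,348),(397,390)),((355,170),(347,176)),((440,320),(443,350)),((645,232),(721,255))]:
  print(tri(W1,np.array(a)*k,W2,np.array(b)*k))
for z in (134,110): print(onz(W2,(399*k,187*k),z),onz(W2,(397*k,390*k),z))
```

```text
0.929095766553746 TCP px [398.6 365.5]
(array([ 521.4, -121.5,  138. ]), np.float64(0.12229157218867104))
(array([ 466.9, -223.6,  131.6]), np.float64(0.9866806092522535))
(array([ 487.4, -102.2,   14. ]), np.float64(0.41228498493224464))
(array([ 496.5, -237.9,   70.6]), np.float64(3.4465604749335834))
(array([ 616.8, -194.1,  219.5]), np.float64(1.5169333216534349))
[ 521.2 -121.7  134. ] [ 467.  -222.3  134. ]
[ 520.5 -122.8  110. ] [ 461.4 -232.5  110. ]
```

```bash
python3 -m creep '[[[1,-2.4,0,2.5,0,0,0],[1,0,0,3.5,0,0,0],[1,0,0,3.5,0,0,0],[1,0,0,2,0,0,0],[1,0,0,1,0,0,0],[1,0,0,0,0,0,0],[1,0,0,0,0,0,0]]]'
python3 - <<'E'
from h import *
im=bot.get_image("wrist")[:,:,::-1];cv2.imwrite("pics/w3.png",im)
E
python3 -m creep '[[[0,0,0,0,0,0,0],[0,0,0,0,0,0,0],[0,0,0,0,0,0,0],[0,0,0,0,0,0,0]]]'
python3 -m creep '[[[0,0,0,0,0,0,0],[0,0,0,0,0,0,0]]]'
python3 - <<'E'
from h import *
im=bot.get_image("wrist")[:,:,::-1]
cv2.imwrite("pics/w34.png",np.hstack([cv2.imread("pics/w3.png")[60:384,56:456],im[60:384,56:456]]))
E
```

```text
time_s: 6.82
ee_pos: [484.0, -194.1, 108.3]
ee_rot: [0.856, 0.517, 0.0, 0.0]
contact_force: [-0.3, -0.2, 0.4]
gripper_width: 0.999
finger_force: 0.0
time_s: 7.38
ee_pos: [483.6, -194.0, 107.5]
ee_rot: [0.856, 0.517, -0.0, -0.0]
contact_force: [-3.8, 1.5, 8.6]
gripper_width: 0.146
finger_force: 28.2
time_s: 7.62
ee_pos: [483.6, -194.1, 107.6]
ee_rot: [0.856, 0.517, -0.0, -0.0]
contact_force: [-1.8, -1.3, 2.6]
gripper_width: 0.117
finger_force: 68.6
```

View pics/w34.png

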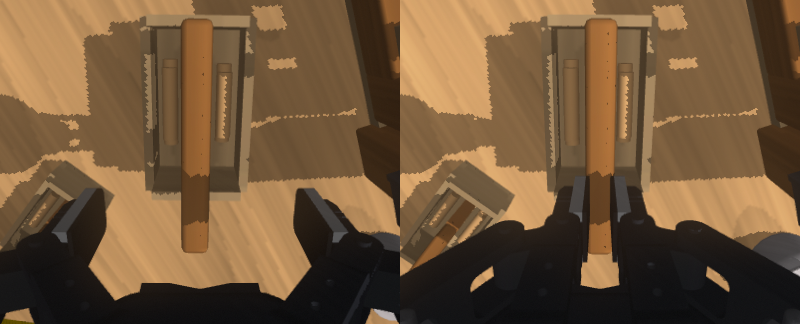

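The wrist pair shows the open fingers straddling the bar (left) and then closed on it (right, around (600,215)). This time the grip holds at 68 N, so I lift.

```bash
python3 -m creep '[[[0,0,0,-0.5,0,0,0],[0,0,0,-1,0,0,0],[0,0,0,-1.5,0,0,0],[0,0,0,-2,0,0,0],[0,0,0,0,0,0,0],[0,0,0,0,0,0,0]]]'
python3 - <<'E'
from h import *
import pickle
s=bot.state();im=bot.get_image("wrist")[:,:,::-1];print(s["gripper_width"],s["ee_pos"],s["finger_force"])
pickle.dump(s,open("w5.pkl","wb"));cv2.imwrite("pics/w5.png",im);cv2.imwrite("pics/w5a.png",np.hstack([im[60:384,56:456],bot.get_image("side")[:,:,::-1][130:292,210:410].repeat(2,0).repeat(2,1)]))
E
```

```text
time_s: 8.43
ee_pos: [483.7, -194.0, 157.1]
ee_rot: [0.856, 0.517, -0.0, -0.001]
contact_force: [-0.2, 0.2, -2.5]
gripper_width: 0.117
finger_force: 68.4
0.11702436050624927 [ 483.66229107 -193.99702515  157.13468704] 68.43916883692145
```

View pics/w5a.png

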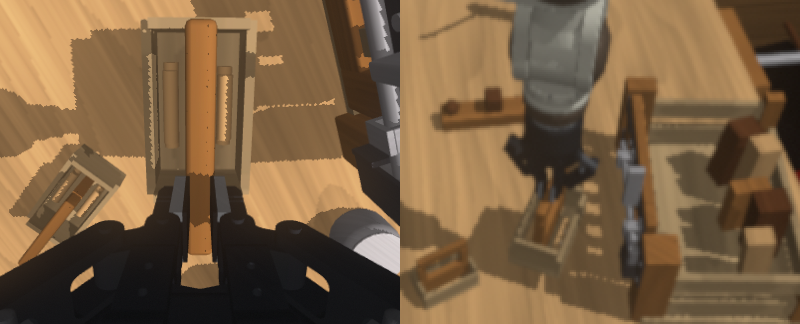

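```bash
python3 -m creep '[[[0,0,0,-1.72,0,0,-0.155],[0,0,0,-1.72,0,0,-0.155],[0,0,0,-1.72,0,0,-0.155],[0,0,0,-1.72,0,0,-0.155],[0,0,0,-1.72,0,0,-0.155],[0,0,0,-1.72,0,0,-0.155],[0,2,0.6,0,0,0,0],[0,4.6,1.24,0,0,0,0],[0,4.6,1.24,0,0,0,0],[0,4.6,1.24,0,0,0,0],[0,4.6,1.24,0,0,0,0],[0,4.6,1.24,0,0,0,0],[0,4.6,1.24,0,0,0,0],[0,4.6,1.24,0,0,0,0],[0,4.6,1.24,0,0,0,0],[0,2.6,0.7,0,0,0,0],[0,2,0.6,0,0,0,0],[0,0,0,0,0,0,0],[0,0,0,0,0,0,0],[0,0,0,0,0,0,0]]]'
python3 - <<'E'
from h import *
import pickle
s=bot.state();im=bot.get_image("wrist")[:,:,::-1];print(s["gripper_width"],s["ee_pos"],s["finger_force"],s["ee_rot"])
pickle.dump(s,open("w6.pkl","wb"));cv2.imwrite("pics/w6.png",im);cv2.imwrite("pics/w6s.png",cv2.resize(im,(800,600)))
E
```

```text
time_s: 11.02
ee_pos: [403.5, 248.0, 260.8]
ee_rot: [0.534, 0.845, -0.0, -0.001]
contact_force: [0.1, 0.3, -2.1]
gripper_width: 0.112
finger_force: 68.6
0.11199614102377642 [403.52173479 247.96872899 260.82950675] 68.5792426764965 [ 5.34168045e-01  8.45378154e-01 -1.04513310e-04 -5.14952620e-04]
```

View pics/w6s.png

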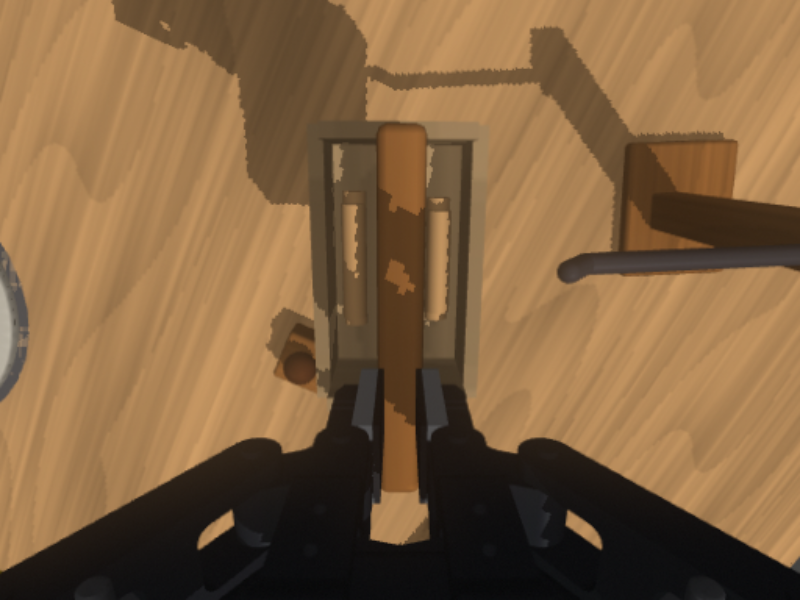

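The wrist view shows the hook tip at (572,270) with its bar running right to (795,256). The tote bar is in the grip from (402,126) to (400,490).

Run:
```python
from h import *
import pickle
np.set_printoptions(precision=1,suppress=True)
k=1/1.5625
s=pickle.load(open("w6.pkl","rb"));W=cam("wrist",s);Rm=R.from_quat(s["ee_rot"]).as_matrix();t=lambda P:Rm.T@(P-s["ee_pos"])
S=cam("side");T=cam("top")
for n,p,z in [("tip",(570,268),220),("b1",(620,264),205),("b2",(795,256.5),205),("barA",(402,126),287),("barB",(400,490),287)]:
  P=onz(W,np.array(p)*k,z);print(n,P,t(P))
print(tri(W,np.array((570,268))*k,T,(157.2,174)),tri(W,np.array((570,268))*k,S,(254.5,110.8)))
```

```text
tip [457.8 303.7 220. ] [27.  73.  40.8]
b1 [483.7 314.7 205. ] [ 25.8 101.1  55.8]
b2 [557.2 354.1 205. ] [ 29.9 184.4  55.7]
barA [370.4 320.5 287. ] [ 79.8   1.2 -26.1]
barB [418.7 218.  287. ] [-33.6   0.8 -26.2]
(array([458.4, 302.7, 216.5]), np.float64(2.294677313239635)) (array([459.7, 303.5, 215.5]), np.float64(0.09323713625968505))
```

```bash
python3 -m creep '[[[0,0,0,1.25,0,0,-0.01],[0,0,0,1.25,0,0,-0.01],[0,0,1.5,0,0,0,0],[0,0,2.7,0,0,0,0],[0,0,2.7,0,0,0,0],[0,0,2.7,0,0,0,0],[0,0,2.4,0,0,0,0],[0,0,1.3,0,0,0,0],[0,0,0,0,0,0,0],[0,0,0,1,0,0,0],[0,0,0,1,0,0,0],[0,0,0,0.5,0,0,0],[0,0,0,0,0,0,0],[0,0,0,0,0,0,0]]]'
```

```text
time_s: 12.82
ee_pos: [522.4, 308.2, 211.2]
ee_rot: [0.525, 0.851, 0.0, -0.0]
contact_force: [-1.2, -0.3, -1.9]
gripper_width: 0.118
finger_force: 68.7
```

```bash
python3 -m creep '[[[0,0,0,0.2,0,0,0],[0,0,0,0.1,0,0,0],[0,0,0,0,0,0,0],[0,0,0,0,0,0,0]]]'
python3 - <<'E'
from h import *
cv2.imwrite("pics/hk.png",np.hstack([cv2.resize(bot.get_image("side")[50:200,200:350,::-1],(400,400)),cv2.resize(bot.get_image("wrist")[:,64:448,::-1],(400,400))]))
E
```

```text
time_s: 13.32
ee_pos: [522.8, 308.0, 208.7]
ee_rot: [0.525, 0.851, 0.0, 0.0]
contact_force: [2.0, -4.0, 5.0]
gripper_width: 0.115
finger_force: 70.4
```

View pics/hk.png

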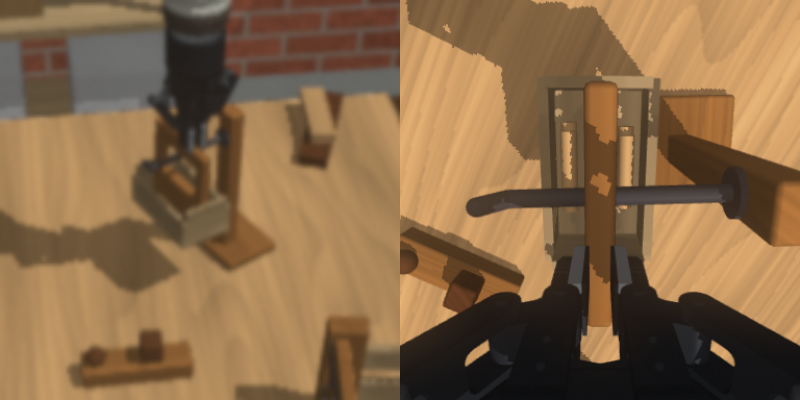

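The hook bar passes through the slot under the bar at (600,195), and the upward force shows it is seated. I release and rise.

```bash
python3 -m creep '[[[0.4,0,0,0,0,0,0],[0.4,0,0,0,0,0,0],[0.4,0,0,0,0,0,0],[0.4,0,0,0,0,0,0],[0.4,0,0,-1,0,0,0],[0.4,0,0,-2,0,0,0],[0.4,0,0,-3,0,0,0],[0.4,0,0,-4,0,0,0],[0.4,0,0,-4,0,0,0],[0.4,0,0,0,0,0,0]]]'
python3 - <<'E'
from h import *
s=bot.state();print(s["q"])
np.set_printoptions(precision=1,suppress=True)
# tab estimate refine: gate edges
import pickle
k=1/1.5625
for f,e in (("w1",[((601,0),(652,265))]),("w2",[((655,0),(712,290))])):
  W=cam("wrist",pickle.load(open(f+".pkl","rb")))
  for p,q in e:
    A=onz(W,np.array(p)*k,165);B=onz(W,np.array(q)*k,165);print(A,B,np.degrees(np.arctan2(*(A-B)[[1,0]])))
cv2.imwrite("pics/side9.png",bot.get_image("side")[:,:,::-1])
E
```

```text
time_s: 14.68
ee_pos: [523.0, 308.4, 351.9]
ee_rot: [0.525, 0.851, 0.003, 0.001]
contact_force: [0.1, -0.3, -0.9]
gripper_width: 0.396
finger_force: 0.0
[5.32372713e-01 3.67116786e-01 8.07627577e-01 2.00572472e+00
 9.26308401e-04 1.63801741e+00]
[658.3 -86.6 165. ] [ 634.  -234.5  165. ] 80.66387422789006
[ 654.4 -101.4  165. ] [ 635.  -234.1  165. ] 81.70527302775015
```

```bash
python3 -m creep '[[[0.6,0,0,0,0,0,-0.16],[0.6,0,0,0,0,0,-0.16],[0.6,0,0,0,0,0,-0.16],[0.6,0,0,0,0,0,-0.16],[0.6,0,0,0,0,0,-0.16],[0.6,0,0,0,0,0,-0.16],[0.6,-1.6,-4.84,0,0,0,0],[0.6,-1.6,-4.84,0,0,0,0],[0.6,-1.6,-4.84,0,0,0,0],[0.6,-1.6,-4.84,0,0,0,0],[0.6,-1.6,-4.84,0,0,0,0],[0.6,-1.6,-4.84,0.8,0,0,0],[0.6,-1.6,-4.84,0.8,0,0,0],[0.6,-1.6,-4.84,0.8,0,0,0],[0.6,-1.6,-4.84,0.8,0,0,0],[0.6,-1.6,-4.84,0.8,0,0,0],[0.6,0,0,0,0,0,0],[0.6,0,0,0,0,0,0]]]'
python3 - <<'E'
from h import *
import pickle
s=bot.state();im=bot.get_image("wrist")[:,:,::-1];print(s["ee_pos"],s["ee_rot"],s["q"])
pickle.dump(s,open("w7.pkl","wb"));cv2.imwrite("pics/w7.png",im)
a=cv2.resize(im,(512,384));b=cv2.resize(cv2.imread("pics/side9.png")[60:204,225:333],(288,384))
cv2.imwrite("pics/w7s.png",np.hstack([a,b]))
E
```

```text
time_s: 16.98
ee_pos: [610.3, -193.7, 306.8]
ee_rot: [0.073, 0.997, 0.0, -0.001]
contact_force: [0.8, 0.4, -0.8]
gripper_width: 0.601
finger_force: 0.0
[ 610.28542424 -193.74628702  306.82284837] [ 7.30144798e-02  9.97330104e-01  4.95854508e-04 -1.14202018e-03] [-3.07614613e-01  4.12329637e-01  7.71239456e-01  1.93215812e+00
  4.33768244e-04 -1.61456010e-01]
```

View pics/w7s.png

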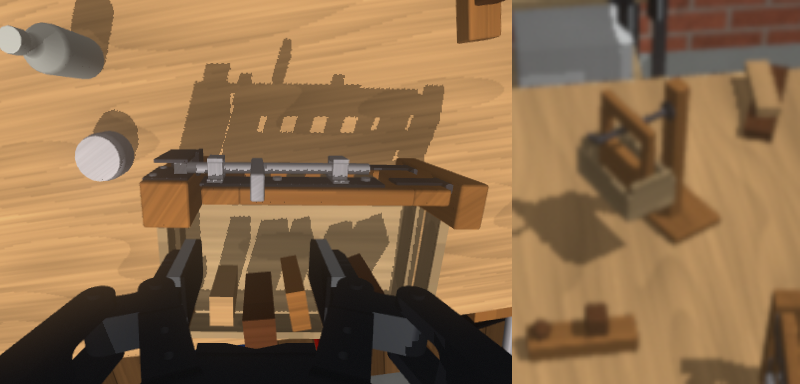

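The tote hangs on the hook (right tile, ~(625,150)). In the wrist view the tab is around (258,180), with its top face the lighter lower part.

Run:
```python
from h import *
import pickle
np.set_printoptions(precision=1,suppress=True)
im=cv2.imread("pics/w7.png").astype(int);s=pickle.load(open("w7.pkl","rb"));W=cam("wrist",s)
print([(r,int(im[r,258].mean())) for r in range(152,206,2)])
hs=cv2.cvtColor(im.astype(np.uint8),cv2.COLOR_BGR2HSV)
for r in (174,182,190,196): print(r,im[r,244:274].mean(1).astype(int))
Rm=R.from_quat(s["ee_rot"]).as_matrix()
m=((hs[...,1]<50)&(hs[...,2]>110)).astype(np.uint8);m[:165]=0;m[205:]=0;m[:,:240]=0;m[:,280:]=0
x,y,w,h=cv2.boundingRect(m);print(x,y,w,h)
for p in ((x+w/2,y),(x+w/2,y+h)): P=onz(W,p,220);print(P,Rm.T@(P-s["ee_pos"]))
# gate rear top edge at z=165
for p,q in [((200,205),(452,206))]:
  A=onz(W,p,165);B=onz(W,q,165);print(A,B,np.degrees(np.arctan2(*(B-A)[[1,0]])))
```

```text
[(152, 95), (154, 99), (156, 98), (158, 76), (160, 72), (162, 72), (164, 72), (166, 72), (168, 72), (170, 73), (172, 72), (174, 110), (176, 165), (178, 162), (180, 165), (182, 162), (184, 169), (186, 170), (188, 167), (190, 170), (192, 165), (194, 166), (196, 166), (198, 173), (200, 158), (202, 107), (204, 108)]
174 [ 71  99 107 107 107 106  80 107 113 113 113 113 111 110 110 110 112 113
 111  92  67  66  65  66  65  68  73 106 106 106]
182 [ 47  47  47  47  47  50  90 152 165 164 166 167 165 163 162 162 164 165
 163 133  81  47  48  48  47  48  47  47  47  47]
190 [ 97  96  96  96  96  96 105 155 174 173 172 171 171 170 170 168 164 159
 153 128  84  95  94  95  95  95  94  94  94  94]
196 [108 108 108 108 108 108 114 154 175 173 174 172 171 168 166 168 168 165
 157 128  85 107 107 107 107 108 107 106 107 107]
240 165 40 36
[ 588.9 -186.5  220. ] [22.   4.  86.9]
[ 618.8 -190.8  220. ] [-8.2  4.1 86.8]
[ 631. -253.  165.] [669.8   2.9 165. ] 81.37709444344841
```

```bash
python3 -m creep '[[[0.6,0.3,0.2,3,0,0,0],[0.6,0,0,3.5,0,0,0],[0.6,0,0,3.5,0,0,0],[0.6,0,0,2,0,0,0],[0.6,0,0,0.9,0,0,0],[0.6,0,0,0,0,0,0],[0,0,0,0,0,0,0],[0,0,0,0,0,0,0],[0,0,0,0,0,0,0],[0,0,0,0,0,0,0],[0,0,0,0,0,0,0]]]' 80
```

```text
time_s: 18.4
ee_pos: [608.2, -191.6, 179.6]
ee_rot: [0.073, 0.997, 0.0, 0.0]
contact_force: [-0.6, 0.6, 5.8]
gripper_width: 0.115
finger_force: 78.7
```

```bash
python3 -m creep '[[[0,0,0,-0.8,0,0,0],[0,0,0,-0.8,0,0,0],[0,0,0,-0.6,0,0,0],[0,0,0,0,0,0,0],[0,0,0,0,0,0,0]]]'
```

```text
time_s: 19.02
ee_pos: [607.9, -191.5, 200.3]
ee_rot: [0.073, 0.997, 0.0, -0.001]
contact_force: [3.4, -1.2, -5.7]
gripper_width: 0.113
finger_force: 78.3
```

```bash
python3 -m creep '[[[0,0,0,-0.2,0,0,0],[0,0,0.6,0,0,0,0],[0,0,0.8,0,0,0,0],[0,0,0.8,0,0,0,0],[0,0,0.8,0,0,0,0],[0,0,0.8,0,0,0,0],[0,0,0.6,0,0,0,0],[0,0,0,0,0,0,0],[0,0,0,0,0,0,0]]]'
```

```text
time_s: 20.15
ee_pos: [614.4, -147.3, 202.6]
ee_rot: [0.072, 0.997, 0.001, -0.0]
contact_force: [5.0, 1.5, -5.4]
gripper_width: 0.113
finger_force: 78.4
```

```bash
python3 -m creep '[[[0,0.48,0.07,0,0,0,0.03],[0,0.955,0.173,0,0,0,0.06],[0,0.955,0.173,0,0,0,0.06],[0,0,0,0,0,0,0]]]'
```

```text
time_s: 20.65
ee_pos: [591.8, -138.9, 203.1]
ee_rot: [0.147, 0.989, 0.0, 0.0]
contact_force: [7.9, -0.8, -5.2]
gripper_width: 0.117
finger_force: 78.4
```

```bash
python3 -m creep '[[[0,0.955,0.173,0,0,0,0.06],[0,0.955,0.173,0,0,0,0.06],[0,0.955,0.173,0,0,0,0.06],[0,0.955,0.173,0,0,0,0.06],[0,0.955,0.173,0,0,0,0.06],[0,0.955,0.173,0,0,0,0.06],[0,0.48,0.07,0,0,0,0.03],[0,0,0,0,0,0,0],[0,0,0,0,0,0,0],[0,0,0,0,0,0,0],[0,0,0,0,0,0,0],[0,0,0,0,0,0,0],[0,0,0,0,0,0,0]]]'
python3 - <<'E'
from h import *
b=cv2.resize(bot.get_image("top")[70:214,150:342,::-1],(400,300));a=cv2.resize(bot.get_image("side")[60:270,220:420,::-1],(400,300))
cv2.imwrite("pics/fin.png",np.hstack([b,a]))
E
```

```text
time_s: 22.28
ee_pos: [542.2, -102.7, 203.0]
ee_rot: [0.336, 0.942, -0.0, 0.001]
contact_force: [8.5, -5.2, -4.8]
gripper_width: 0.113
finger_force: 78.4
```

View pics/fin.png

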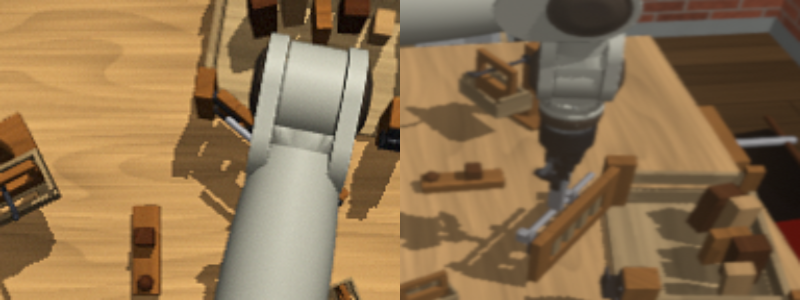

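The side tile shows the gate swung open about 31° with the fingers on the tab at (555,190), and the tote hanging at (497,85).

```bash
python3 -c "
from cell import bot
print(bot.sign_off())"
```

```text
the job is handed in; nothing more can be done
None
```

I handed the job in after about 22 s: the tote hangs by its slot on the hook, the bolt is drawn about 45 mm, and the gripper is still holding the gate about 31° (0.54 rad) open by the tab; the first grasp of the tote closed on nothing and I repeated it lower, the bottle, tin and plane were never approached, and the hand-in returned no verdict.

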